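Slide the saw-blade tray home onto its pegs and lock it in the case

ROBOT

A 6-joint arm with a two-finger parallel gripper is mounted at the origin on the work surface; the furniture and walls round the work are solid. World frame = base frame: x ahead of the robot, y to its left, z up, the work surface at z = 0. Lengths are in m, angles in rad, forces in N, time in s.
With the tool pointing down it reaches from about 0.35 to 0.775 m from the base axis. Payload 7.3 kg.
Tool frame: the origin (TCP) lies at the very end of the fingers, on their centre line; the grasp point (between the pads) lies 19 mm behind it; z points along the fingers, y is the line along which they close (so a half turn about z gives the same grasp; the last joint's range is limited). The gripper opens to 92 mm and grips with 3 to 60 N. Pads are 19 mm wide; open, the fingers measure 130 mm over their backs; the gripper's body (75 mm by 190 mm) begins 47 mm behind the grasp point.
Start: joints at [-1.263, 0.342, 1.524, -0, 1.275, -0.146], TCP at [0.23, -0.472, 0.227] pointing down, gripper open.
Joint ranges: [-2.53, 2.53], [-0.77, 2.02], [0.04, 2.7], [-1, 4.14], [0.28, 2.66], [-3.11, 3.11]. Speed limits (rad/s): [2.57, 2.57, 3.14, 3.14, 3.14, 3.14].

INTERFACE

Orientations are given as [roll, pitch, yaw] about the fixed x, y, z axes, in that order (R = Rz(yaw) Ry(pitch) Rx(roll)).
In Python, from cell import observe, read_camera, get_calibration, hand_in, search_frame gives the robot as it stands.
- The arm moves only by the tool step_arm, never from a script. Its argument "commands" is a list of rows, each an object with "translation": the shift along the tool's x, y, z in mm, a list of three; "roll": the turn about the tool's z in rad. In form: [{"translation": [x, y, z], "roll": roll}, ...]. A call has 1 to 20 rows; each row shifts and turns the commanded pose from where the row before left it, along the tool's axes as they then stand; what a row does not reach is not made up. A row lasts 1/12 s, in which the tool goes at most 41.7 mm and 7.16 degrees, less where a joint would pass 70% of its speed; a pose out of reach is approached as far as the arm can. A call is refused whole if a number of a shift passes 41.7 or a number of a turn 0.125, either way. A call with a gripper value outside its range is refused whole. "fingers" is the opening, from 0 (shut) to 1 (fully open), set as the call begins (left out, the last holds). The fingers move at their own pace and stop on an object; "grip_force" is the grip in N (left out, the last holds). Time passes only in rows, so rows that do not move let the fingers close. It gives the time, the measured TCP pose, the force, the opening and the grip force at its end, in the units of the state.
- observe(): the state, without advancing time (a new reading comes with each control period).
- read_camera(name): name is "side" or "top"; returns the picture (384x512x3 uint8, red, green, blue); there is no depth.
- get_calibration(name): a dict with "camera_matrix" (3x3 intrinsics, pixels), "world_from_camera" (4x4, takes a point from camera to world coordinates). Camera axes: x right, y up, looking along -z (the intrinsics and any distortion apply to the point x, -y, -z); pixel columns grow to the right and rows downward; lengths in m; the calibration is good to about 2 mm. A picture is of the moment at which its call begins. get_calibration takes no time and is no camera call.
- hand_in(): hands the job in; it is judged then, once.
Trained networks look in the newest picture that a camera, given by its name, has taken for a name from the list of things; names that differ only in an ending like _2 or _b are one class to them, and where a whole thing is asked for, a point or a joint stands for the part that bears it (a point fixed in the world has none). Each returns a list of dicts, best first, with "confidence" (0 to 1); they miss things now and then, are a little off and sometimes report something else, mostly with a low value. They report only what shows in the picture. A call takes as long as a camera call.
- search_frame(camera, name): "at" ([x, y, z] in m, in world coordinates, good to about 4 mm: the middle of the surface that is visible of it).
The state is a dict: "time": time; "qpos": joint angles; "qvel": joint speeds; "joint_efforts": joint torques, N m; "tool_pos": TCP position; "tool_rot": TCP orientation; "contact_force": force on the tool from outside, world axes, zero at the start; "torque": the same for the moment, N m; "opening": finger opening in m; "grip_force": force on a finger pad.
Only numpy, scipy, OpenCV 4.12 (cv2) and the standard library are available. Lean on these libraries where they do the work, as an engineer would, in place of code of your own. Each camera call takes 0.05 s, during which the arm holds its last target. There are 200 camera calls.

TASK

Put the spare saw blade away: push its plywood tray into the open storage case, along the runners, until you feel it drop down over the brass locating pegs. Then swing the brass turn button right round until it stops across the tray's dark front strip, so that the tray is locked in. Do it slowly and gently, by pushing with the fingertips: the tray must not be lifted, and the tools lying around must stay where they are.

Things in the scene. Friction and masses are not known exactly. Their poses are not given: they have to be found in the camera images.
- blade_case: Plywood saw-blade case, fixed, 280 (x) x 234 (y) x 80 mm high. Origin: centre of its underside, on the table; z up. The tray goes in along its +x. Top and front (x = -140) are open; side walls along x, 15 mm thick, inner faces at y = +-102, tops at z = 80; back wall from x = +128. A second tray inside, all below z = 50, is fixed.
- case_runner (a point): Point in the case: case x = 0, y = 0, z = 52 mm, level with the tops of the two dark runners along the side walls. Each runner carries two brass pegs, 18 mm long (x), 9 mm wide, 8 mm high (tops at z = 60), centred at case x = -115 and +20.
- blade_tray: Loose plywood tray, 255 (x) x 200 (y) x 10 mm, 0.5-0.9 kg, axes parallel to the case's, 2 mm side play; saw blade (184 mm) fixed on it, knob 31 mm high at x = +12. Origin: centre of the underside. Starts 45-90 mm short of home, its underside on the peg tops (z = 60). Home: origin at case x = -10, y = 0; there it drops 8 mm onto the runners (z = 52) and the pegs stop it.
- tray_notch (a point): Middle of the tray's front notch at its +y edge (tray x = -105). All four notches, at x = -105 and +30 in both long edges, are 24 mm long (x), 12 mm deep, cut through; they drop over the 18 mm pegs, 3 mm play fore and aft. Sliding takes 2 to 6 N.
- tray_front (a point): Centre of the upright outer face to push on, at the tray's -x end (tray x = -127.5, y = 0, 14 mm above the underside). The face, board and dark front strip in one plane, is 196 mm wide, from the underside to 28 mm above it; the strip is 16 mm thick. Tray home: face 2.5 mm inside the case's front, strip top level with the wall tops (80 mm).
- turn_button (a joint): Angle (rad) of the brass turn button on the case's +y wall top. 0 (start -0.3 to 0.15): points along the wall to the case's +x. Grows as it swings in over the tray, clockwise from above; at its stop, 1.57, it points to the case's -y, across the strip. Friction 0.05 N m, no spring. Underside at 83 mm: clears a home strip (80) but strikes one that has not dropped (88).
- button_pivot (a point): Point on the turn button's vertical pivot axis, 95 mm above the table, at case x = -129, y = +109.5.
- button_tip (a point): Point on the turn button near its free end, 52 mm from the pivot, 95 mm above the table. The bar is 14 mm wide, reaches 56 mm from the pivot and lies 83 to 91 mm above the table; a thumb ridge 5 mm wide on its middle line, from 14 to 50 mm from the pivot, rises to 102 mm.
- adjustable_wrench: Grey steel adjustable wrench, 188 x 43 x 12 mm, lying on the table to the right of the case. Bystander: leave it alone. Origin: centre of its underside.
- screw_jar: Glass jar of screws with a grey lid, 69 mm wide, 92 mm high, standing to the right of the case. Bystander: leave it alone. Origin: centre of its underside.
- wax_tin: Round grey tin of table wax with a cream and brown lid, 68 mm wide, 31 mm high, on the bench to the left. Bystander: leave it alone. Origin: centre of its underside.

How it is judged:
By the outcome, as a careful person would: the job done as asked, in the order asked, and still so for the second after the job is handed in, with the robot touching nothing.
It also fails if it takes over 42 s, if anything falls off the work surface, if the arm or the gripper's body presses on something with over 40 N, if the wrist force passes 120 N, or if a joint passes its speed limit or range.

## Working session

There is one attempt and no reset: what is moved stays moved. The work goes in short steps, Python scripts to look and compute and a tool call to move; the robot and the scene stay as the last step left them, time stands still between calls to the robot, and variables do not carry over. Pictures are saved under pics/ and viewed, at most 10 in all, crops included, and the job is handed in when it is done.

Besides the shell and the picture viewer there is one more tool, called after "Call:" as a command line: name --argument value ..., lists and objects as JSON in quotes. step_arm: Moves the arm, as the interface text tells. Its arguments: {"type":"object","properties":{"commands":{"type":"array"},"fingers":{"type":"number"},"grip_force":{"type":"number"}},"required":["commands"]}

```bash
mkdir -p pics; python3 - <<'E'
from cell import *
import cv2,numpy as np
for c in("top","side"):
    im=read_camera(c); cv2.imwrite(f"pics/{c}0.png",im[:,:,::-1])
    for n in("blade_case","case_runner","blade_tray","tray_notch","tray_front","turn_button","button_pivot","button_tip","adjustable_wrench","screw_jar","wax_tin"):
        print(c,n,[(np.round(d["at"],4).tolist(),round(d["confidence"],2)) for d in search_frame(c,n)[:2]])
    k=get_calibration(c);print(np.round(k["camera_matrix"],1).tolist(),np.round(k["world_from_camera"],3).tolist())
s=observe();print(s["time"],s["tool_pos"],s["tool_rot"],s["opening"])
E
```

```text
top blade_case [([0.5423, -0.234, 0.0593], 0.86)]
top case_runner [([0.5384, -0.2383, 0.059], 0.88)]
top blade_tray [([0.5205, -0.0824, 0.0762], 0.65), ([0.5409, -0.2379, 0.0563], 0.38)]
top tray_notch [([0.5177, -0.083, 0.0693], 0.91)]
top tray_front [([0.5139, -0.0815, 0.0682], 0.62)]
top turn_button []
top button_pivot []
top button_tip []
top adjustable_wrench [([0.5041, -0.4094, 0.0116], 0.86), ([0.5191, -0.0818, 0.0754], 0.32)]
top screw_jar [([0.6027, -0.4134, 0.0846], 0.66)]
top wax_tin [([0.5234, 0.3968, 0.0232], 0.89)]
[[349.9, 0.0, 256.4], [0.0, 349.9, 190.6], [0.0, 0.0, 1.0]] [[0.022, 0.998, -0.064, 0.51], [-1.0, 0.023, 0.002, -0.019], [0.003, 0.064, 0.998, 1.115], [0.0, 0.0, 0.0, 1.0]]
side blade_case [([0.5102, -0.1586, 0.058], 0.85)]
side case_runner [([0.5108, -0.163, 0.0545], 0.84)]
side blade_tray [([0.5114, -0.0571, 0.07], 0.86)]
side tray_notch [([0.5116, -0.0576, 0.0741], 0.7)]
side tray_front [([0.5076, -0.06, 0.0746], 0.86)]
side turn_button [([0.6108, -0.0148, 0.0928], 0.48)]
side button_pivot [([0.6155, -0.0124, 0.0899], 0.58)]
side button_tip []
side adjustable_wrench [([0.5158, -0.4538, 0.008], 0.5)]
side screw_jar [([0.5951, -0.4037, 0.0622], 0.65)]
side wax_tin [([0.5119, 0.4111, 0.0278], 0.66)]
[[408.2, 0.0, 251.0], [0.0, 408.2, 190.3], [0.0, 0.0, 1.0]] [[-0.866, 0.262, -0.425, -0.076], [-0.499, -0.414, 0.761, 1.12], [0.023, 0.872, 0.489, 0.819], [0.0, 0.0, 0.0, 1.0]]
1.2 [ 0.23016756 -0.47185448  0.22673275] [ 3.14153325e+00 -1.39242483e-05  4.53763715e-01] 0.09194628646775678
```

View pics/top0.png

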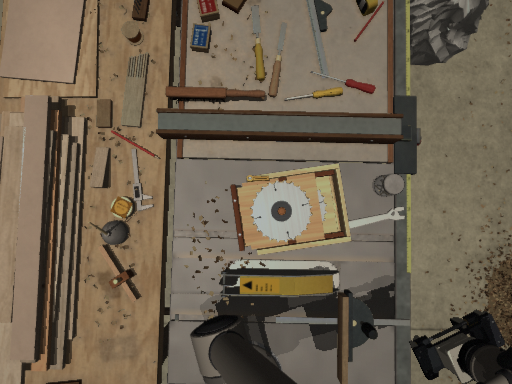

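View pics/side0.png

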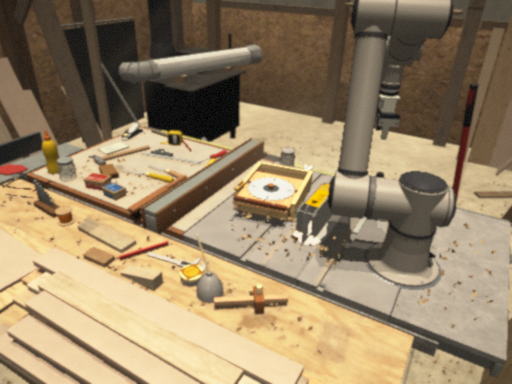

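The top view shows the case at about (290,208), open to the left (world +y), tray sticking out with its dark strip at (239,217), and the button near (260,178). I'll crop in for precise measurement.

```bash
python3 - <<'E'
import cv2
im=cv2.imread("pics/top0.png")[155:260,225:365]
cv2.imwrite("pics/crop0.png",cv2.resize(im,None,fx=5.7,fy=5.7,interpolation=cv2.INTER_CUBIC))
E
```

```text
(no output)
```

View pics/crop0.png

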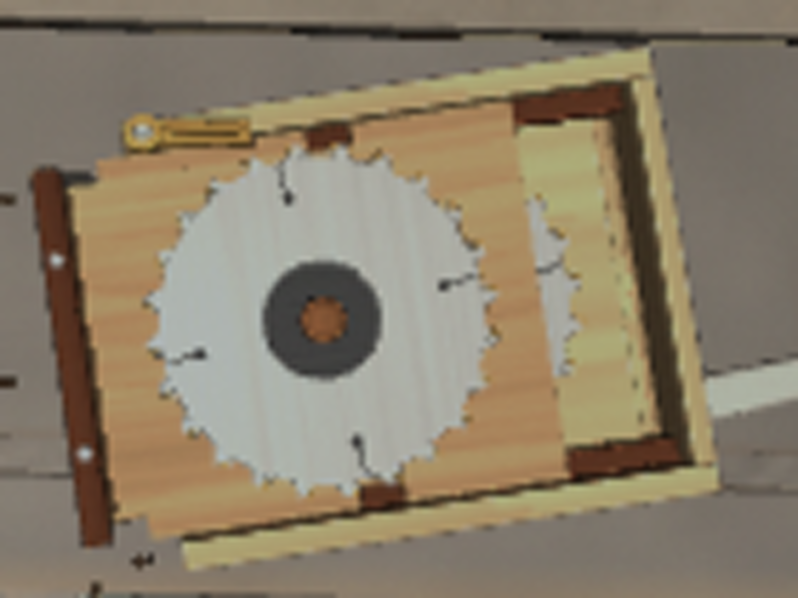

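The crop shows the pivot at (142,130), button end (250,133), case top outer corners (650,47), (718,490), (187,570), and strip outer edge (33,172)-(82,545).

```bash
cat > h.py <<'E'
import numpy as np
from cell import *
from scipy.optimize import least_squares
K=get_calibration("top");C=np.array(K["camera_matrix"]);T=np.array(K["world_from_camera"])
def proj(p):
    q=T[:3,:3].T@(np.array(p)-T[:3,3]); q=q*[1,-1,-1]; q=C@q; return q[:2]/q[2]
def back(px,z):
    d=np.linalg.solve(C,[*px,1])*[1,-1,-1]; d=T[:3,:3]@d; o=T[:3,3]; return o+d*(z-o[2])/d[2]
def W(s,x,y,z):
    c,n=np.cos(s[2]),np.sin(s[2]); return [s[0]+c*x-n*y,s[1]+n*x+c*y,z]
cr=lambda u,v:np.array([225+(u+.5)/5.7-.5,155+(v+.5)/5.7-.5])
E
cat > m.py <<'E'
from h import *
pts=[((140,117,80),cr(650,47)),((140,-117,80),cr(718,490)),((-140,-117,80),cr(187,570)),((-129,109.5,91),cr(142,130))]
f=lambda s:np.concatenate([proj(W(s,*np.array(p)/1000))-q for p,q in pts])
r=least_squares(f,[.54,-.2,-1.4],x_scale=[.01,.01,.01]);s=r.x;print("case",s.round(4),f(s).round(2))
def tocase(p):
    d=np.array(p[:2])-s[:2];c,n=np.cos(s[2]),np.sin(s[2]);return np.array([c*d[0]+n*d[1],-n*d[0]+c*d[1]])*1000
for u in((33,172),(82,545)):print("strip",tocase(back(cr(*u),.088)))
a=tocase(back(cr(250,133),.091));b=tocase(back(cr(142,130),.091));print("tip",a,b,"ang",-np.arctan2(*(a-b)[::-1]))
for n,p in dict(pivot=(-.129,.1095),front=(-.2,0),home=(-.1375,0)).items():print(n,np.round(W(s,*p,.09),4))
E
python3 m.py
```

```text
case [ 0.5274 -0.1453 -1.4046] [-0.08 -0.28  0.56  0.2  -0.52 -0.03  0.05  0.1 ]
strip [-187.92133582   96.58576107]
strip [-189.6372139   -96.15260254]
tip [-74.18238138 100.29834851] [-129.09920707  109.79977307] ang 0.17131882614045948
pivot [6.141e-01 1.000e-04 9.000e-02]
front [0.4943 0.052  0.09  ]
home [ 0.5047 -0.0096  0.09  ]
```

Call:
step_arm --commands '[{"translation": [23.8,-19.4,0],"roll": 0},{"translation": [23.8,-19.4,0],"roll": 0},{"translation": [23.8,-19.4,0],"roll": 0},{"translation": [23.8,-19.4,0],"roll": 0},{"translation": [23.8,-19.4,0],"roll": 0},{"translation": [23.8,-19.4,0],"roll": 0},{"translation": [23.8,-19.4,0],"roll": 0},{"translation": [23.8,-19.4,0],"roll": 0},{"translation": [23.8,-19.4,0],"roll": 0},{"translation": [23.8,-19.4,0],"roll": 0},{"translation": [23.8,-19.4,0],"roll": 0},{"translation": [23.8,-19.4,0],"roll": 0},{"translation": [23.8,-19.4,0],"roll": 0},{"translation": [23.8,-19.4,0],"roll": 0},{"translation": [23.8,-19.4,0],"roll": 0},{"translation": [23.8,-19.4,0],"roll": 0},{"translation": [23.8,-19.4,0],"roll": 0},{"translation": [23.8,-19.4,0],"roll": 0},{"translation": [23.8,-19.4,0],"roll": 0},{"translation": [23.8,-19.4,0],"roll": 0}]' --fingers 1

```text
time: 2.87
tool_pos: [0.4883, 0.0871, 0.2268]
tool_rot: [3.141, -0.0, 0.454]
contact_force: [0.2, -1.1, -0.6]
opening: 0.0915
grip_force: 0.0
```

Call:
step_arm --commands '[{"translation": [0,0,0],"roll": -0.117},{"translation": [0,0,0],"roll": -0.117},{"translation": [0,0,10],"roll": -0.117},{"translation": [0,0,15],"roll": -0.117},{"translation": [0,0,15],"roll": -0.117},{"translation": [0,0,15],"roll": -0.117},{"translation": [0,0,15],"roll": -0.117},{"translation": [0,0,15],"roll": -0.117},{"translation": [0,0,15],"roll": -0.117},{"translation": [0,0,15],"roll": -0.117},{"translation": [0,0,10],"roll": -0.113},{"translation": [0,0,0],"roll": 0},{"translation": [0,0,0],"roll": 0}]'

```text
time: 3.95
tool_pos: [0.4878, 0.0855, 0.1016]
tool_rot: [-3.141, -0.0, 1.733]
contact_force: [-0.1, 0.1, -0.5]
opening: 0.0919
grip_force: 0.0
```

Call:
step_arm --commands '[{"translation": [0,0,12],"roll": 0},{"translation": [0,0,12],"roll": 0},{"translation": [0,0,11],"roll": 0},{"translation": [-6,0,0],"roll": 0},{"translation": [-6,0,0],"roll": 0},{"translation": [-6,0,0],"roll": 0},{"translation": [-5,0,0],"roll": 0},{"translation": [-4,0,0],"roll": 0},{"translation": [-3,0,0],"roll": 0},{"translation": [-2,0,0],"roll": 0},{"translation": [-2,0,0],"roll": 0},{"translation": [-2,0,0],"roll": 0},{"translation": [-2,0,0],"roll": 0},{"translation": [-2,0,0],"roll": 0},{"translation": [-2,0,0],"roll": 0}]'

```text
time: 5.2
tool_pos: [0.4949, 0.0444, 0.0669]
tool_rot: [3.141, -0.0, 1.737]
contact_force: [-0.2, 4.3, 4.0]
opening: 0.0918
grip_force: 2.6
```

Call:
step_arm --commands '[{"translation": [-2,0,0],"roll": 0},{"translation": [-2,0,0],"roll": 0},{"translation": [-2,0,0],"roll": 0},{"translation": [-2,0,0],"roll": 0},{"translation": [-2,0,0],"roll": 0},{"translation": [-2,0,0],"roll": 0},{"translation": [-2,0,0],"roll": 0},{"translation": [-2,0,0],"roll": 0},{"translation": [-2,0,0],"roll": 0},{"translation": [-2,0,0],"roll": 0}]'

```text
time: 6.03
tool_pos: [0.4981, 0.0247, 0.0669]
tool_rot: [3.141, -0.0, 1.737]
contact_force: [-0.9, 4.9, 4.0]
opening: 0.0919
grip_force: 2.6
```

```bash
python3 - <<'E'
from cell import *
import cv2
im=read_camera("top");cv2.imwrite("pics/top1.png",im[:,:,::-1])
cv2.imwrite("pics/crop1.png",cv2.resize(im[155:260,225:365,::-1],None,fx=5.7,fy=5.7,interpolation=cv2.INTER_CUBIC))
E
```

```text
(no output)
```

View pics/crop1.png

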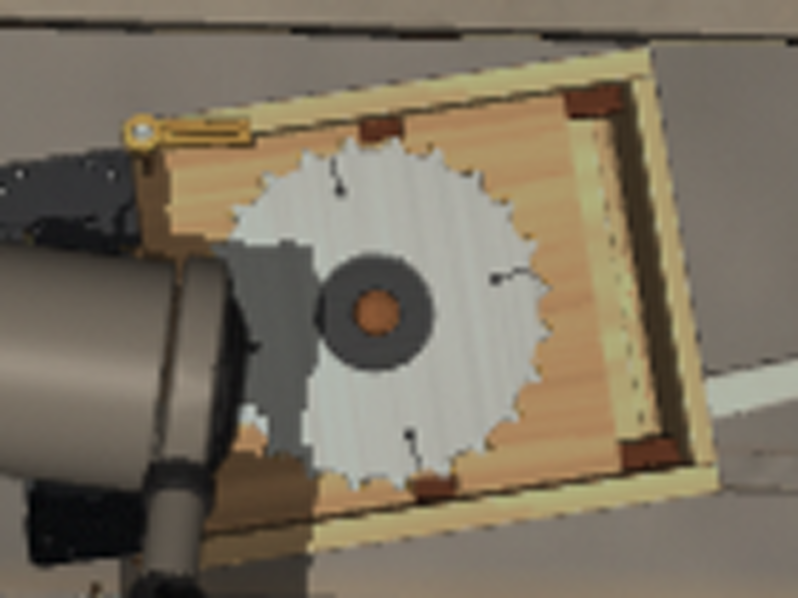

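The tray has gone in about 27 mm and is running straight (its far edge now near (565,95)-(620,440)); the button is untouched. Continuing, more slowly.

Call:
step_arm --commands '[{"translation": [-1.5,0,0],"roll": 0},{"translation": [-1.5,0,0],"roll": 0},{"translation": [-1.5,0,0],"roll": 0},{"translation": [-1.5,0,0],"roll": 0},{"translation": [-1.5,0,0],"roll": 0},{"translation": [-1.5,0,0],"roll": 0},{"translation": [-1.5,0,0],"roll": 0},{"translation": [-1.5,0,0],"roll": 0},{"translation": [-1.5,0,0],"roll": 0},{"translation": [-1.5,0,0],"roll": 0},{"translation": [-1.5,0,0],"roll": 0},{"translation": [-1.5,0,0],"roll": 0}]'

```text
time: 7.08
tool_pos: [0.501, 0.0069, 0.0668]
tool_rot: [-3.141, -0.0, 1.737]
contact_force: [-0.6, 5.2, 2.8]
opening: 0.0918
grip_force: 2.4
```

Call:
step_arm --commands '[{"translation": [-1,0,0],"roll": 0},{"translation": [-1,0,0],"roll": 0},{"translation": [-1,0,0],"roll": 0}]'

```text
time: 7.33
tool_pos: [0.5016, 0.0035, 0.0666]
tool_rot: [-3.141, 0.0, 1.737]
contact_force: [-0.0, -0.2, 0.2]
opening: 0.0916
grip_force: 0.2
```

Call:
step_arm --commands '[{"translation": [-1,0,0],"roll": 0},{"translation": [0,0,0],"roll": 0}]'

```text
time: 7.5
tool_pos: [0.5017, 0.0023, 0.0665]
tool_rot: [-3.141, 0.0, 1.737]
contact_force: [0.2, 0.9, 0.3]
opening: 0.0919
grip_force: 0.8
```

Call:
step_arm --commands '[{"translation": [-1,0,0],"roll": 0},{"translation": [0,0,0],"roll": 0}]'

```text
time: 7.67
tool_pos: [0.5019, 0.0015, 0.0666]
tool_rot: [-3.141, 0.0, 1.737]
contact_force: [-0.1, 2.0, 0.1]
opening: 0.0918
grip_force: 1.0
```

Call:
step_arm --commands '[{"translation": [-1,0,0],"roll": 0},{"translation": [0,0,0],"roll": 0}]'

```text
time: 7.83
tool_pos: [0.502, 0.0005, 0.0666]
tool_rot: [-3.141, 0.0, 1.737]
contact_force: [-0.4, 1.6, -1.8]
opening: 0.0919
grip_force: 0.9
```

Call:
step_arm --commands '[{"translation": [-1,0,0],"roll": 0},{"translation": [0,0,0],"roll": 0}]'

```text
time: 8.0
tool_pos: [0.5022, -0.0005, 0.0666]
tool_rot: [-3.141, 0.0, 1.737]
contact_force: [-0.4, 1.9, -1.9]
opening: 0.0922
grip_force: 0.8
```

Call:
step_arm --commands '[{"translation": [-1,0,0],"roll": 0},{"translation": [0,0,0],"roll": 0}]'

```text
time: 8.17
tool_pos: [0.5023, -0.0015, 0.0666]
tool_rot: [-3.141, 0.0, 1.737]
contact_force: [-0.7, 1.0, -1.1]
opening: 0.0917
grip_force: 0.7
```

Call:
step_arm --commands '[{"translation": [-1,0,0],"roll": 0},{"translation": [0,0,0],"roll": 0}]'

```text
time: 8.33
tool_pos: [0.5024, -0.0022, 0.0666]
tool_rot: [-3.141, -0.0, 1.737]
contact_force: [0.1, 4.2, -0.7]
opening: 0.0915
grip_force: 1.6
```

Resistance is rising, which suggests the pegs. I'll back off, rise, and look.

Call:
step_arm --commands '[{"translation": [4,0,0],"roll": 0},{"translation": [15,0,0],"roll": 0},{"translation": [20,0,-10],"roll": 0},{"translation": [20,0,-30],"roll": 0},{"translation": [30,0,-30],"roll": 0},{"translation": [30,0,0],"roll": 0},{"translation": [30,0,0],"roll": 0},{"translation": [0,0,0],"roll": 0}]' --fingers 0

```text
time: 9.0
tool_pos: [0.4776, 0.1481, 0.1372]
tool_rot: [3.139, -0.001, 1.74]
contact_force: [-0.2, 0.3, -0.4]
opening: 0.0427
grip_force: 0.0
```

```bash
python3 - <<'E'
from cell import *
import cv2,numpy as np
im=read_camera("top")
a=cv2.resize(im[155:260,225:365,::-1],None,fx=5.7,fy=5.7,interpolation=cv2.INTER_CUBIC)
cv2.imwrite("pics/crop2.png",a)
im=read_camera("side")
cv2.imwrite("pics/side2.png",cv2.resize(im[140:240,200:340,::-1],None,fx=5.7,fy=5.7,interpolation=cv2.INTER_CUBIC))
E
```

```text
(no output)
```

View pics/crop2.png

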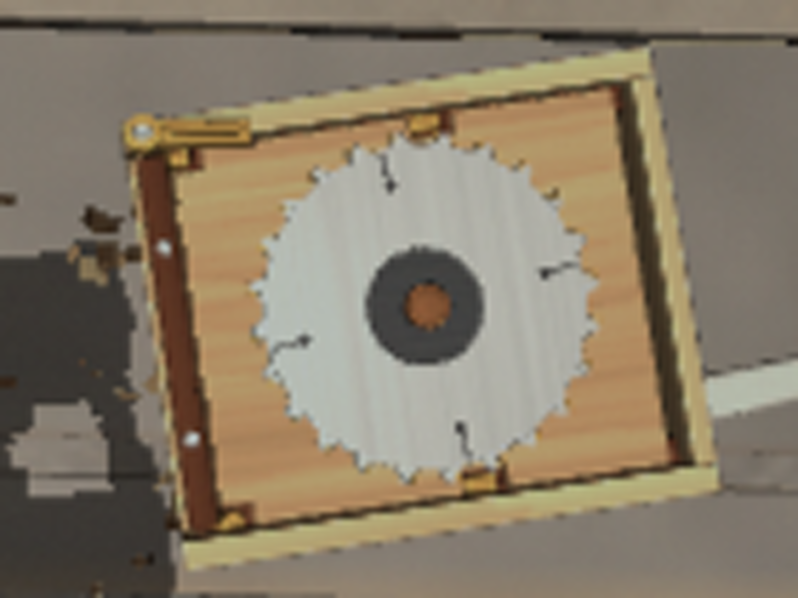

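View pics/side2.png

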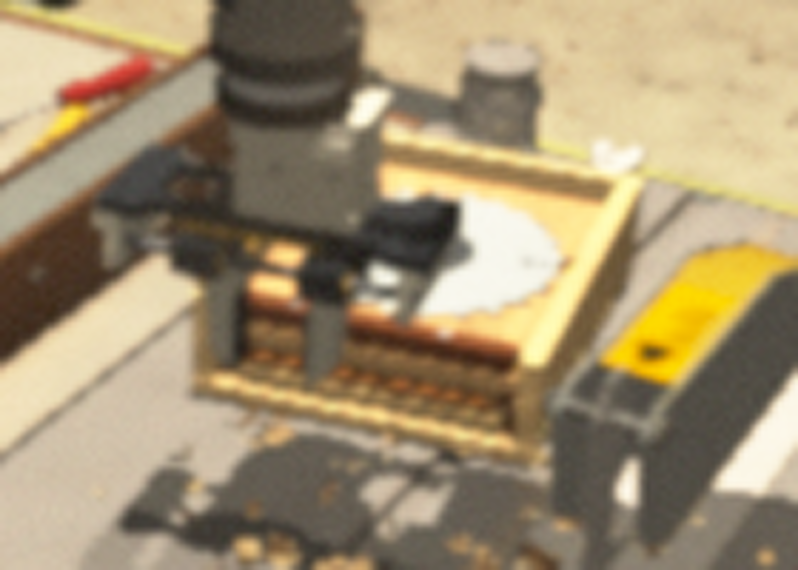

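All four brass pegs now show inside the notches (crop (183,158), (425,125), (235,520), (482,480)). The strip is flush between the walls, so the tray is down. Next is the button, from its outer side with the fingers shut.

Call:
step_arm --commands '[{"translation": [-21.4,12.6,0],"roll": 0},{"translation": [-21.4,12.6,0],"roll": 0},{"translation": [-21.4,12.6,0],"roll": 0},{"translation": [-21.4,12.6,0],"roll": 0},{"translation": [-21.4,12.6,0],"roll": 0},{"translation": [-21.4,12.6,0],"roll": 0},{"translation": [-21.4,12.6,0],"roll": 0},{"translation": [-21.4,12.6,0],"roll": 0},{"translation": [-21.4,12.6,0],"roll": 0},{"translation": [-21.4,12.6,0],"roll": 0}]' --fingers 0

```text
time: 9.93
tool_pos: [0.6382, -0.049, 0.1358]
tool_rot: [-3.141, 0.001, 1.735]
contact_force: [0.2, -0.3, 0.8]
opening: 0.0004
grip_force: 0.0
```

Call:
step_arm --commands '[{"translation": [0,0,0],"roll": -0.118},{"translation": [0,0,0],"roll": -0.118},{"translation": [0,0,0],"roll": -0.118},{"translation": [0,0,0],"roll": -0.118},{"translation": [0,0,0],"roll": -0.118},{"translation": [0,0,0],"roll": -0.118},{"translation": [0,0,0],"roll": -0.118},{"translation": [0,0,0],"roll": -0.118},{"translation": [0,0,0],"roll": -0.118},{"translation": [0,0,0],"roll": -0.118},{"translation": [0,0,0],"roll": -0.118},{"translation": [0,0,0],"roll": -0.118},{"translation": [0,0,0],"roll": 0},{"translation": [0,0,0],"roll": 0}]'

```text
time: 11.1
tool_pos: [0.6376, -0.0475, 0.1359]
tool_rot: [-3.141, -0.0, -3.135]
contact_force: [-0.0, 0.2, -0.1]
opening: 0.0005
grip_force: 0.0
```

```bash
python3 - <<'E'
from h import *
import cv2
for r in(137,142,158):print(back((256,r),0.0).round(3),back((256,r),.1).round(3))
s=[.5274,-.1453,-1.4046]
o=observe();p=o["tool_pos"];d=p[:2]-np.array(W(s,-.129,.1095,0))[:2]
th=.166+np.pi-(o["tool_rot"][2]%(2*np.pi));a=s[2]-th
u=np.array([np.cos(a),np.sin(a)]);n=np.array([-u[1],u[0]]);print("th",th,"r",d@u,"d",d@n,p,o["opening"],o["time"])
im=read_camera("side")
cv2.imwrite("pics/side3.png",cv2.resize(im[120:240,190:340,::-1],None,fx=5,fy=5,interpolation=cv2.INTER_CUBIC))
E
```

```text
[ 0.755 -0.016  0.   ] [ 0.733 -0.016  0.1  ]
[ 0.739 -0.016  0.   ] [ 0.718 -0.017  0.1  ]
[ 0.687 -0.017  0.   ] [ 0.671 -0.018  0.1  ]
th 0.15975560998276483 r 0.04765922537629381 d 0.023193807042271974 [ 0.63755073 -0.04747149  0.13587907] 0.0005133026418282969 11.1
```

View pics/side3.png

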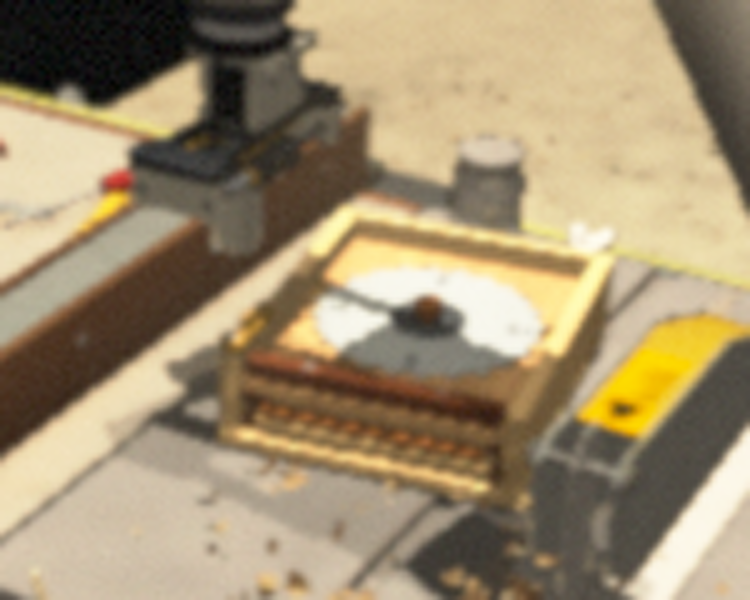

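The closed fingertips hover just outside the button with the gripper clear of the fence, and the tray sits level. Next: lower to bar height and make contact.

Call:
step_arm --commands '[{"translation": [0,5,10],"roll": 0},{"translation": [0,0,13],"roll": 0},{"translation": [0,0,13],"roll": 0},{"translation": [0,0,13],"roll": 0},{"translation": [0,0,0],"roll": 0},{"translation": [2,0,0],"roll": 0},{"translation": [2,0,0],"roll": 0},{"translation": [2,0,0],"roll": 0},{"translation": [1,0,0],"roll": 0}]'

```text
time: 11.9
tool_pos: [0.6311, -0.0413, 0.0881]
tool_rot: [-3.141, 0.002, -3.131]
contact_force: [0.9, 0.1, -0.2]
opening: 0.0003
grip_force: 0.7
```

Call:
step_arm --commands '[{"translation": [2.1,-0.8,0],"roll": 0.05},{"translation": [2.1,-0.8,0],"roll": 0.05},{"translation": [2.1,-0.8,0],"roll": 0.05},{"translation": [2.1,-0.8,0],"roll": 0.05},{"translation": [2.1,-0.8,0],"roll": 0.05},{"translation": [2.1,-0.8,0],"roll": 0.05},{"translation": [2.1,-0.8,0],"roll": 0.05},{"translation": [2.1,-0.8,0],"roll": 0.05}]'

```text
time: 12.57
tool_pos: [0.6137, -0.0451, 0.0881]
tool_rot: [3.142, 0.002, 2.75]
contact_force: [1.1, -1.0, -0.0]
opening: 0.0002
grip_force: 0.7
```

Call:
step_arm --commands '[{"translation": [2.1,-0.8,0],"roll": 0.05},{"translation": [2.1,-0.8,0],"roll": 0.05},{"translation": [2.1,-0.8,0],"roll": 0.05},{"translation": [2.1,-0.8,0],"roll": 0.05},{"translation": [2.1,-0.8,0],"roll": 0.05},{"translation": [2.1,-0.8,0],"roll": 0.05},{"translation": [2.1,-0.8,0],"roll": 0.05},{"translation": [2.1,-0.8,0],"roll": 0.05},{"translation": [2.1,-0.8,0],"roll": 0.05},{"translation": [2.1,-0.8,0],"roll": 0.05},{"translation": [2.1,-0.8,0],"roll": 0.05},{"translation": [2.1,-0.8,0],"roll": 0.05},{"translation": [2.1,-0.8,0],"roll": 0.05},{"translation": [2.1,-0.8,0],"roll": 0.05},{"translation": [2.1,-0.8,0],"roll": 0.05},{"translation": [2.1,-0.8,0],"roll": 0.05},{"translation": [2.1,-0.8,0],"roll": 0.05}]'

```text
time: 13.98
tool_pos: [0.5795, -0.0299, 0.088]
tool_rot: [3.141, 0.001, 1.9]
contact_force: [-0.0, -1.9, 0.5]
opening: 0.0008
grip_force: 0.8
```

```bash
cat > a.py <<'E'
from h import *
s=[.5274,-.1453,-1.4046]
o=observe();p=o["tool_pos"];d=p[:2]-np.array(W(s,-.129,.1095,0))[:2]
th=.166+np.pi-(o["tool_rot"][2]%(2*np.pi));a=s[2]-th
u=np.array([np.cos(a),np.sin(a)]);n=np.array([-u[1],u[0]]);print("th",th,"r",d@u,"d",d@n,p,o["contact_force"],o["time"])
E
python3 a.py
```

```text
th 1.4075440222887556 r 0.04237510026758389 d 0.017130892032412796 [ 0.57949646 -0.02988149  0.08797236] [-0.0180662  -1.91170023  0.50028337] 13.9833
```

Call:
step_arm --commands '[{"translation": [2.1,-0.8,0],"roll": 0.05},{"translation": [2.1,-0.8,0],"roll": 0.05},{"translation": [2.1,-0.8,0],"roll": 0.05},{"translation": [0,0,0],"roll": 0.013}]'

```text
time: 14.32
tool_pos: [0.5754, -0.0246, 0.088]
tool_rot: [3.141, 0.002, 1.738]
contact_force: [-1.5, -2.8, -0.4]
opening: 0.0005
grip_force: 1.3
```

Call:
step_arm --commands '[{"translation": [0.5,0,0],"roll": 0},{"translation": [0,0,0],"roll": 0}]'

```text
time: 14.48
tool_pos: [0.5754, -0.0245, 0.0878]
tool_rot: [3.141, 0.002, 1.741]
contact_force: [-1.3, -4.8, 2.6]
opening: 0.0002
grip_force: 2.4
```

Call:
step_arm --commands '[{"translation": [0.5,0,0],"roll": 0},{"translation": [0,0,0],"roll": 0}]'

```text
time: 14.65
tool_pos: [0.5754, -0.0244, 0.0878]
tool_rot: [3.141, 0.002, 1.741]
contact_force: [-1.6, -6.6, 2.2]
opening: 0.0005
grip_force: 3.1
```

The button is at its stop: force rises with no motion. Back off, lift away and check.

Call:
step_arm --commands '[{"translation": [-3,0,0],"roll": 0},{"translation": [-8,0,0],"roll": 0},{"translation": [0,0,-20],"roll": 0},{"translation": [0,0,-30],"roll": 0},{"translation": [0,0,-30],"roll": 0},{"translation": [30,0,-30],"roll": 0},{"translation": [35,0,0],"roll": 0},{"translation": [35,0,0],"roll": 0},{"translation": [35,0,0],"roll": 0},{"translation": [35,0,0],"roll": 0},{"translation": [35,0,0],"roll": 0},{"translation": [0,0,0],"roll": 0},{"translation": [0,0,0],"roll": 0}]'

```text
time: 15.73
tool_pos: [0.5423, 0.1692, 0.1966]
tool_rot: [-3.142, -0.0, 1.744]
contact_force: [0.2, -0.3, -0.4]
opening: 0.0008
grip_force: 0.0
```

```bash
python3 - <<'E'
from cell import *
import cv2
im=read_camera("top")
cv2.imwrite("pics/crop4.png",cv2.resize(im[150:265,220:420,::-1],None,fx=4,fy=4,interpolation=cv2.INTER_CUBIC))
E
```

```text
(no output)
```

View pics/crop4.png

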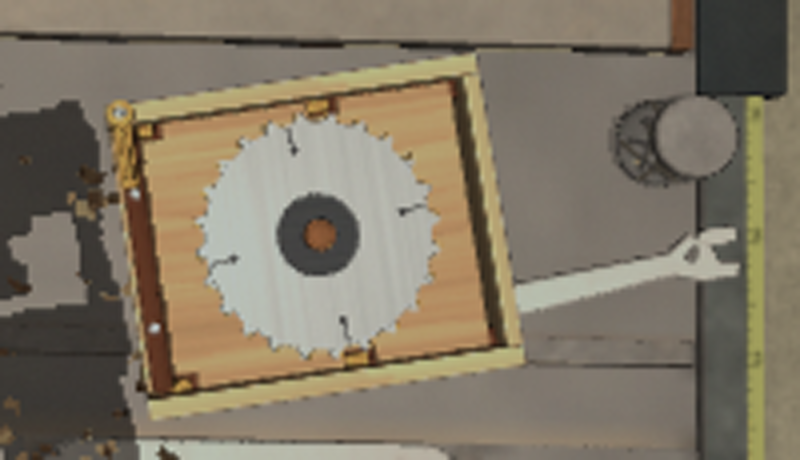

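The button lies along the strip from (120,112) to (130,183), at its stop. All four pegs show in the notches, and the wrench and jar are unmoved.

```bash
python3 -c "
from cell import *
print(hand_in())"
```

```text
the job is handed in; nothing more can be done
None
```

The tray is home over all four brass pegs, the turn button is at its stop across the dark strip, and the job is handed in at about 16 s; the wrench and jar are where they were, and the arm never came near the tin.

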